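# Catch the falling lid of the slide chamber and ease it shut

### The arm

A 6-joint arm with a two-finger parallel gripper is mounted at the origin on the work surface. World frame = base frame: x ahead of the robot, y to its left, z up, the work surface at z = 0. Lengths are in mm, angles in rad, forces in N, time in s.
With the tool pointing down it reaches from about 300 to 850 mm from the base axis. Payload 5.4 kg.
Tool frame: the origin (TCP) lies midway between the tips of the shut fingers; the grasp point (between the pads) lies 19 mm behind it (ctrl.hold_point_z is the distance from the TCP to the grasp point, in mm); z points along the fingers, x is the direction in which the jaws open and shut, and the axes are right-handed (so a half turn about z gives the same grasp; the last joint's range is limited). The gripper opens to 85 mm and grips with 20 to 120 N. Pads are 22 mm wide; open, the fingers measure 114 mm over their backs; the gripper's body (76 mm by 85 mm) begins 54 mm behind the grasp point. The pads swing forward as they close: fully open they stand 13 mm farther back than shut.
Start: joints at [1.102, 0.158, 1.597, -0, 1.386, -0.21], TCP at [147.165, 555.831, 231.299] pointing down, gripper open.
Joint ranges: [-2.91, 2.91], [-0.94, 2.29], [0.18, 2.7], [-1.29, 4.43], [0.17, 2.64], [-3, 3]. Speed limits (rad/s): [2.57, 2.57, 3.14, 3.14, 3.14, 3.14].

### API

Orientations are given as a 3x3 rotation matrix whose columns are the frame's x, y, z axes.
In Python, from bench import ctrl gives the robot as it stands.
- The arm moves only by the tool servo_tool, never from a script. Its argument "steps" is a list of rows, each a list of 7 numbers: the shift along the world's x, y, z in mm, then the turn, a rotation vector about the world's x, y, z in rad, then the closure, from -1 (fully open) to 1 (shut). In form: [[tx, ty, tz, rx, ry, rz, jaw], ...]. A call has exactly 5 rows; each row is the pose to reach, as a shift and turn from the pose commanded when the call began; what a row does not reach only later rows make up. A row lasts 1/12 s, in which the tool goes at most 41.7 mm and 7.16 degrees, less where a joint would pass 70% of its speed; a pose out of reach is approached as far as the arm can. A call with a gripper value outside its range is refused whole. The fingers move at their own pace and stop on an object; "grip_force" is the grip in N (left out, the last holds). Time passes only in rows, so rows that repeat a pose let the fingers close, or fill a call up. It gives the time, the measured TCP pose, the force and the opening at its end, in the units of the state.
- ctrl.observe(): the state, without advancing time (a new reading comes with each control period).
- ctrl.grab_frame(name): name is "side" or "top" or "wrist"; returns the picture (420x560x3 uint8, blue, green, red); there is no depth.
- ctrl.camera_model(name): a dict with "vertical_fov" (degrees; the focal length in pixels is half the picture's height over the tangent of half this angle, whatever the lens; pixels are square), "cx", "cy" (the principal point, pixels), "R" (3x3) and "t" (3): a world point X has camera coordinates R X + t. Camera axes: x right, y down, z forward; pixel columns grow to the right and rows downward; lengths in mm; the calibration is good to about 2 mm. A picture is of the moment at which its call begins: read the wrist's pose just before it. camera_model takes no time and is no camera call; for the wrist camera it gives the pose at the moment of the call.
- ctrl.sign_off(): hands the job in, once; it reports no verdict.
Trained networks look in the newest picture that a camera, given by its name, has taken for a name from the list of things; names that differ only in an ending like _2 or _b are one class to them, and where a whole thing is asked for, a point or a joint stands for the part that bears it (a point fixed in the world has none). Each returns a list of dicts, best first, with "confidence" (0 to 1); they miss things now and then, are a little off and sometimes report something else, mostly with a low value. They report only what shows in the picture. A call takes as long as a camera call.
- ctrl.cut_out(thing, camera): "pixels" (420x560 bool, what is visible of it) and "centre" ([column, row] in pixels, amid what is visible of it).
- ctrl.tip_of(thing, camera): "centre" ([column, row] in pixels: a listed point, or the origin of a listed thing).
The state is a dict: "clock": time; "qpos": joint angles; "qvel": joint speeds; "joint_torque": joint torques, N m; "tool_pos": TCP position; "orientation": TCP orientation; "contact_force": force on the tool from outside, world axes, zero at the start; "moment": the same for the moment, N m; "opening": opening from 0.0 (shut) to 1.0 (fully open).
Only numpy, scipy, OpenCV 4.12 (cv2) and the standard library are available. Lean on these libraries where they do the work, as an engineer would, in place of code of your own. Each camera call takes 0.05 s, during which the arm holds its last target. There are 200 camera calls.

### The job

Close the lid of the slide chamber without a bang: nudge the upright lid forward with the outside of the fingers until it starts to fall by itself, quickly bring the fingers round underneath its overhanging lip, catch it there on the fingers, not on the body of the hand, while it is still well open, and lower it gently until it is fully shut. Do not take the lid between the fingers, leave the bottle, jar and slide mailer where they stand, and finish clear of everything.

Things in the scene. Friction and masses are not known exactly. Their poses are not given: they have to be found in the camera images.
- chamber: Slide incubation chamber, an off-white open-topped box fixed to the bench, 160 (x) x 180 (y) x 120 mm high, with slides inside. Origin: centre of its underside on the bench. Its x axis points away from the robot at yaw 0 (yaw within 0.4 rad); the hinge runs along its +y (left) top edge and its front wall is at x = -80 mm.
- lid (a joint): Lid angle, rad: 0 shut flat, 1.57 upright, 1.85 stop. Starts at 1.52 to 1.68, held by hinge friction. Pushed to the right (chamber -y) below about 1.3 it falls by its own weight on a damped hinge: slowly at first, some 3 to 6 s to shut, and uncaught it bangs down at 0.45 to 0.8 rad/s. A soft closing stays under about 0.35 rad/s over the last 0.15 rad.
- lid_hinge (a point): Middle of the hinge line, 90 mm left (+y) of the chamber's centre, 120.5 mm above the bench; turns with the lid. The lid is a flat grey plate of about 0.4 kg; in this frame it spans x -120 to +80, y -185 to 0, z 0 (underside) to 8 mm. Shut, it overhangs the front wall by 40 mm as a lip, which the tilted fingers can reach under from the front.
- lip_edge (a point): Point on the underside of the lid at the outer (front) edge of the overhanging lip, 120 mm from the hinge line; moves with the lid.
- bottle: Brown glass bottle, 60 mm diameter, 140 mm high, standing left of the chamber; origin at the centre of its underside. Leave alone.
- jar: White ceramic staining jar, 60 mm diameter, 75 mm high, right of the chamber; origin at the centre of its underside. Leave alone.
- mailer: White flat slide mailer box, 85 x 35 x 22 mm, lying to the right in front of the chamber; origin at the centre of its underside. Leave alone.

How it is judged (in metres and radians):
On the way, in this order (a step that is already met when the one before it is completed fails the run):
1. the lid has been tipped forward and falls by itself, untouched (value of joint lid between 0.3 and 1.35 rad and velocity of joint lid below -0.04 rad/s and contact force between each of the fingers, the arm and chamber below 0.02 N), for 0.1 s.
2. the fingers have caught the lid from below while it is still well open and carry it (value of joint lid between 0.2 and 1.25 rad and velocity of joint lid above -0.35 rad/s and contact force between the fingers and chamber above 0.4 N and z of the grasp point in the frame of lid_hinge below 0.05 m), for 0.2 s.
At the end, for the whole second after the job is handed in: The lid is fully shut (joint below 0.03 rad) and at rest, and bottle, jar and mailer are within 20 mm of where they stood (value of joint lid below 0.03 rad and velocity of joint lid between -0.05 and 0.05 rad/s and distance of each of bottle, jar, mailer from where it was at the start of the episode below 0.02 m); the robot touches nothing.
It fails at once if the lid bangs shut (faster than 0.35 rad/s over the last 0.15 rad) (value of joint lid between 0.03 and 0.15 rad and velocity of joint lid below -0.35 rad/s).
It fails at once if the lid is taken between the fingers (x of the grasp point in the frame of lid_hinge between -0.12 and 0.08 m and y of the grasp point in the frame of lid_hinge between -0.185 and 0 m and z of the grasp point in the frame of lid_hinge between 0 and 0.008 m).
It fails at once if the bottle, jar or mailer is moved, tipped or lifted (distance of any of bottle, jar, mailer from where it was at the start of the episode above 0.02 m or angle between any of bottle, jar, mailer's own z axis and vertical above 0.3 rad).
It also fails if it takes over 48 s, if anything falls off the work surface, if the arm or the gripper's body presses on something with over 40 N, if the wrist force passes 120 N, or if a joint passes its speed limit or range.

## Working session

There is one attempt and no reset: what is moved stays moved. The work goes in short steps, Python scripts to look and compute and a tool call to move; the robot and the scene stay as the last step left them, time stands still between calls to the robot, and variables do not carry over. Pictures are saved under pics/ and viewed, about 8 in all and at most 12, crops included, and the job is handed in when it is done.

Besides the shell and the picture viewer there is one more tool, called after "Call:" by a JSON object that holds its "method" and its "body", one argument or row to a line. servo_tool: Moves the arm, as the interface text tells. Its arguments: {"type":"object","properties":{"steps":{"type":"array","items":{"type":"array","items":{"type":"number"}}},"grip_force":{"type":"number"}},"required":["steps"]}

```bash
ls; mkdir -p pics
cat > h.py <<'E'
import numpy as np, cv2
from bench import ctrl
def ray(cam,px,m=None):
    m=m or ctrl.camera_model(cam); R=np.array(m["R"]);t=np.array(m["t"])
    f=210/np.tan(np.radians(m["vertical_fov"])/2)
    d=R.T@np.array([(px[0]-m["cx"])/f,(px[1]-m["cy"])/f,1]); return -R.T@t,d/np.linalg.norm(d)
def proj(m,X):
    R=np.array(m["R"]);t=np.array(m["t"]);f=210/np.tan(np.radians(m["vertical_fov"])/2)
    c=np.atleast_2d(X)@R.T+t; return np.c_[f*c[:,0]/c[:,2]+m["cx"],f*c[:,1]/c[:,2]+m["cy"]]
def tri(rays):
    A=np.zeros((3,3));b=np.zeros(3)
    for o,d in rays:
        P=np.eye(3)-np.outer(d,d);A+=P;b+=P@o
    X=np.linalg.solve(A,b); return X,[np.linalg.norm((np.eye(3)-np.outer(d,d))@(X-o)) for o,d in rays]
def onz(cam,px,z):
    o,d=ray(cam,px);return o+d*(z-o[2])/d[2]
E
python3 - <<'E'
from h import *
np.set_printoptions(precision=1,suppress=True)
ims=[]
for c in ("side","top"):
    ims.append(ctrl.grab_frame(c)); m=ctrl.camera_model(c); print(c,m["vertical_fov"],-np.array(m["R"]).T@np.array(m["t"]))
    cv2.imwrite(f"pics/{c}0.png",ims[-1])
pts={}
for n in("chamber","lid_hinge","lip_edge","bottle","jar","mailer"):
    rs=[]
    for c in ("side","top"):
        r=ctrl.tip_of(n,c)
        print(n,c,[(np.round(x["centre"],1),round(x["confidence"],2)) for x in r[:2]])
        if r: rs.append(ray(c,r[0]["centre"]))
    if len(rs)==2: print("   ",*tri(rs))
print(ctrl.observe()["clock"], ctrl.hold_point_z)
E
```

```text
pics
side 49.364242440927285 [ 542.5 -498.1  934.6]
top 48.457845150851455 [ 461.3  -11.3 1001.3]
chamber side [(array([301.3, 265.9]), 0.94)]
chamber top [(array([304.4, 200.7]), 0.94)]
    [652.3 -73.1   3.6] [np.float64(2.419684655649228), np.float64(2.4196846556495535)]
lid_hinge side [(array([296.6, 205.3]), 0.95)]
lid_hinge top [(array([260.5, 190.2]), 0.66)]
    [652.3  19.1 111.3] [np.float64(1.706169851966839), np.float64(1.7061698519669244)]
lip_edge side [(array([236.9, 175.8]), 0.77)]
lip_edge top [(array([261.3, 244.8]), 0.93)]
    [533.5  12.  248.9] [np.float64(0.5889408606208654), np.float64(0.5889408606208252)]
bottle side []
bottle top [(array([208.6, 188. ]), 0.95)]
jar side [(array([313.6, 347.2]), 0.95)]
jar top [(array([386.3, 209.4]), 0.62)]
    [ 642.6 -252.6   -7.1] [np.float64(3.795873780200557), np.float64(3.795873780200442)]
mailer side [(array([239.4, 369.6]), 0.64)]
mailer top [(array([400.1, 274.9]), 0.94), (array([303.1, 200.5]), 0.4)]
    [ 494.3 -277.    -1.7] [np.float64(2.1839164471989676), np.float64(2.1839164471991097)]
0.7 18.700000000000003
```

```bash
python3 -c "
import cv2,numpy as np
a=cv2.imread('pics/side0.png');b=cv2.imread('pics/top0.png')
cv2.imwrite('pics/both0.png',cv2.resize(np.vstack([a[50:,100:500],b[50:,100:500]]).copy(),None,fx=1,fy=1) if 0 else np.hstack([a[60:,110:510],b[60:,110:510]]))"
```

```text
(no output)
```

View pics/both0.png

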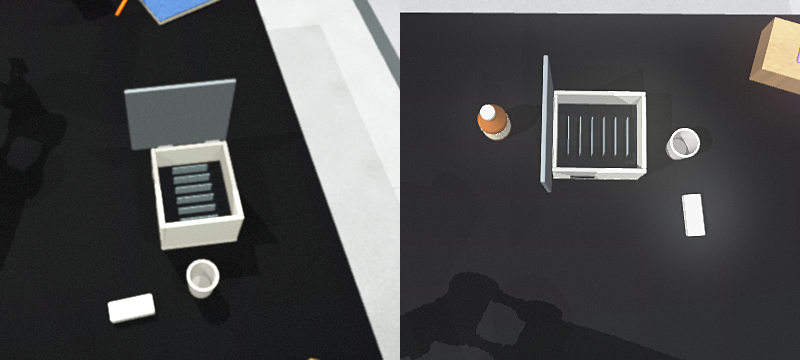

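Side view: the grey lid stands upright behind the box. Top view: the lid is edge-on at about (257,185), the box is to its right with yaw near 0, the bottle is left of the lid, and the jar and mailer are on the right. Next I'll fit the chamber pose and lid angle to the masks.

```bash
cat > fit.py <<'E'
from h import *
from scipy.optimize import minimize
M={c:ctrl.camera_model(c) for c in("side","top")}
def corners(x0,x1,y0,y1,z0,z1): return np.array([[a,b,c] for a in(x0,x1) for b in(y0,y1) for c in(z0,z1)],float)
def place(P,p): 
    c,s=np.cos(p[2]),np.sin(p[2]); return P@np.array([[c,-s,0],[s,c,0],[0,0,1]]).T+[p[0],p[1],0]
def lidpts(P,p):
    c,s=np.cos(p[3]),np.sin(p[3]); Rx=np.array([[1,0,0],[0,c,s],[0,-s,c]]); return place(P@Rx.T+[0,90,120.5],p)
def hull(m,P):
    im=np.zeros((420*4,560*4),np.uint8); q=cv2.convexHull((proj(m,P)*4+2).astype(np.int32)); cv2.fillConvexPoly(im,q,255)
    return cv2.resize(im,(560,420),interpolation=cv2.INTER_AREA)/255.
BOX=corners(-80,80,-90,90,0,120);LID=corners(-120,80,-185,0,0,8)
def fit(masks,p0,free):
    def cost(v):
        p=np.array(p0,float);p[free]=v*sc[free]+p[free]; e=0
        for (cam,kind),mk in masks.items():
            L=hull(M[cam],lidpts(LID,p)); B=hull(M[cam],place(BOX,p))
            e+=np.abs((np.maximum(L,B) if kind=="all" else L)-mk).sum()
        return e
    sc=np.array([4,4,.05,.05]);r=minimize(cost,np.zeros(len(free)),method="Nelder-Mead",options=dict(initial_simplex=np.vstack([np.zeros(len(free)),np.eye(len(free))*1.5]),xatol=.02,fatol=2))
    p=np.array(p0,float);p[free]+=r.x*sc[free];return p,r.fun,cost(np.zeros(len(free)))
E
python3 - <<'E'
from fit import *
np.set_printoptions(precision=3,suppress=True)
masks={}
for c in("side","top"):
    ctrl.grab_frame(c)
    l=ctrl.cut_out("lid_hinge",c);b=ctrl.cut_out("chamber",c)
    for n,r in(("lid",l),("box",b)): print(c,n,[(x["confidence"],x["pixels"].sum(),np.round(x["centre"])) for x in r[:2]])
    masks[c,"lid"]=l[0]["pixels"].astype(float)
    masks[c,"all"]=(l[0]["pixels"]|b[0]["pixels"]).astype(float)
print(fit(masks,[652,-72,0.0,1.55],[0,1,2,3]))
o=ctrl.observe();print(o["clock"],np.array(o["orientation"]),o["tool_pos"],o["opening"])
E
```

```text
side lid [(0.65, np.int64(6190), array([288., 170.]))]
side box [(0.75, np.int64(6226), array([290., 174.])), (0.55, np.int64(14311), array([300., 218.]))]
top lid []
top box [(0.96, np.int64(9485), array([300., 195.]))]Traceback (most recent call last):
  File "<stdin>", line 8, in <module>
IndexError: list index out of range
```

Run:
```python
from fit import *
np.set_printoptions(precision=3,suppress=True)
masks={}
for c in("side","top"):
    ctrl.grab_frame(c)
    b=ctrl.cut_out("chamber",c); b=max(b,key=lambda x:x["pixels"].sum())["pixels"]
    masks[c,"all"]=b.astype(float)
l=ctrl.cut_out("lid_hinge","side")
if l: masks["side","lid"]=l[0]["pixels"].astype(float)
p=fit(masks,[652,-72,0.0,1.55],[0,1,2,3]);print(p)
im=ctrl.grab_frame("top")
for P in(place(BOX,p[0]),lidpts(LID,p[0])):
    for a,b in proj(M["top"],P): cv2.circle(im,(int(round(a)),int(round(b))),1,(0,0,255),-1)
cv2.imwrite("pics/fit.png",cv2.resize(im[90:260,180:420],None,fx=3,fy=3))
b=ctrl.tip_of("bottle","top")[0]["centre"];print("bottle",onz("top",b,0))
o=ctrl.observe();print(o["clock"],np.array(o["orientation"]),o["tool_pos"],o["opening"])
```

```text
(array([652.579, -73.409,  -0.01 ,   1.581]), np.float64(735.5686274509803), np.float64(1463.0274509803921))
bottle [686.828 142.629   0.   ]
1.35 [[ 0.256  0.967  0.   ]
 [ 0.967 -0.256 -0.   ]
 [-0.     0.    -1.   ]] [147.166 555.838 231.294] 0.9995411378796764
```

View pics/fit.png

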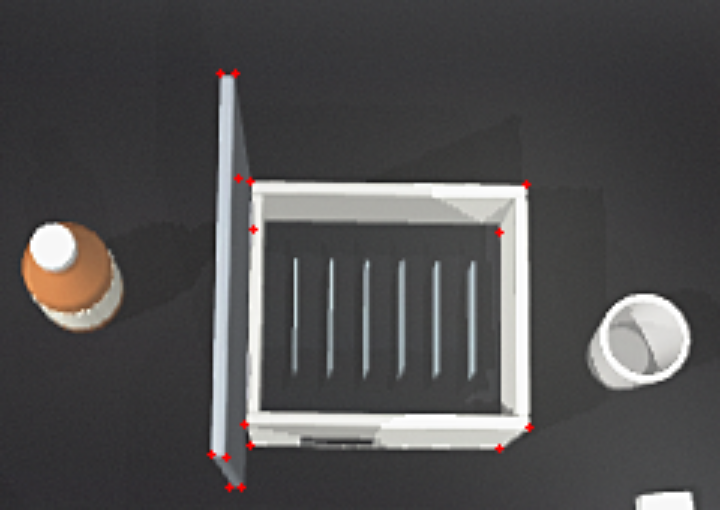

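The projected model corners (red dots) match the lid and box edges to about 2 mm. The hinge is near (653, 17, 120), yaw is about 0, and the lid is at about 1.58 rad with its front edge at x ≈ 533. I'll start moving to the staging pose with the fingers shut.

Call:
{"method": "servo_tool", "body": {
  "steps": [
    [22,-33,4,0,0,0.052,1],
    [44,-66,8,0,0,0.104,1],
    [66,-99,12,0,0,0.156,1],
    [88,-132,16,0,0,0.208,1],
    [110,-165,20,0,0,0.259,1]
  ],
  "grip_force": 30
}}

```text
clock: 1.77
tool_pos: [257.7, 389.3, 251.5]
orientation: [[-0.004, 1.0, 0.0], [1.0, 0.004, 0.0], [0.0, 0.0, -1.0]]
contact_force: [1.0, -0.0, -0.1]
opening: 0.302
```

Call:
{"method": "servo_tool", "body": {
  "steps": [
    [22,-33,0,0,-0.12,0,1],
    [44,-66,0,0,-0.24,0,1],
    [66,-99,0,0,-0.36,0,1],
    [88,-132,0,0,-0.48,0,1],
    [110,-165,0,0,-0.6,0,1]
  ]
}}

```text
clock: 2.18
tool_pos: [368.1, 224.9, 252.4]
orientation: [[-0.002, 0.821, 0.571], [1.0, 0.002, 0.0], [-0.001, 0.571, -0.821]]
contact_force: [0.8, 0.0, -0.6]
opening: -0.001
```

Call:
{"method": "servo_tool", "body": {
  "steps": [
    [20,-30,0,0,-0.12,0,1],
    [40,-60,0,0,-0.24,0,1],
    [60,-90,0,0,-0.36,0,1],
    [80,-115,0,0,-0.42,0,1],
    [90,-130,0,0,-0.42,0,1]
  ]
}}

```text
clock: 2.6
tool_pos: [460.5, 106.9, 243.9]
orientation: [[0.003, 0.536, 0.844], [1.0, -0.0, -0.003], [-0.001, 0.844, -0.536]]
contact_force: [0.0, 0.8, 0.0]
opening: 0.004
```

Run:
```python
from h import *
np.set_printoptions(precision=3,suppress=True)
o=ctrl.observe()
for k in("clock","qpos","tool_pos","orientation","contact_force"):print(k,np.array(o[k]))
```

```text
clock 2.6
qpos [-0.06  -0.943  2.648  0.113  0.434 -1.705]
tool_pos [460.51  106.902 243.896]
orientation [[ 0.003  0.536  0.844]
 [ 1.    -0.    -0.003]
 [-0.001  0.844 -0.536]]
contact_force [0.028 0.753 0.019]
```

Call:
{"method": "servo_tool", "body": {
  "steps": [
    [10,-30,0,0,0,0,1],
    [20,-60,0,0,0,0,1],
    [30,-95,-5,0,0,0,1],
    [40,-130,-10,0,0,0,1],
    [50,-150,-20,0,0,0,1]
  ]
}}

```text
clock: 3.02
tool_pos: [497.5, -1.3, 235.8]
orientation: [[-0.001, 0.536, 0.844], [1.0, 0.002, -0.0], [-0.002, 0.844, -0.536]]
contact_force: [-0.1, 0.5, 0.3]
opening: -0.0
```

Call:
{"method": "servo_tool", "body": {
  "steps": [
    [10,-10,-30,0,0,0,1],
    [20,-20,-60,0,0,0,1],
    [30,-30,-90,0,0,0,1],
    [40,-40,-120,0,0,0,1],
    [40,-40,-120,0,0,0,1]
  ]
}}

```text
clock: 3.43
tool_pos: [510.2, -18.0, 166.0]
orientation: [[0.018, 0.574, 0.819], [1.0, -0.012, -0.013], [0.002, 0.819, -0.574]]
contact_force: [0.4, 0.5, 0.0]
opening: -0.003
```

Run:
```python
from h import *
np.set_printoptions(precision=3,suppress=True)
o=ctrl.observe()
for k in("clock","qpos","tool_pos","orientation","contact_force"):print(k,np.array(o[k]))
a=ctrl.grab_frame("side");b=ctrl.grab_frame("top")
cv2.imwrite("pics/p2.png",np.hstack([a[60:,110:510],b[60:,110:510]]))
```

```text
clock 3.4333
qpos [-0.532 -0.567  2.618  1.153  0.458 -2.994]
tool_pos [510.169 -18.014 165.96 ]
orientation [[ 0.018  0.574  0.819]
 [ 1.    -0.012 -0.013]
 [ 0.002  0.819 -0.574]]
contact_force [0.371 0.456 0.032]
```

View pics/p2.png

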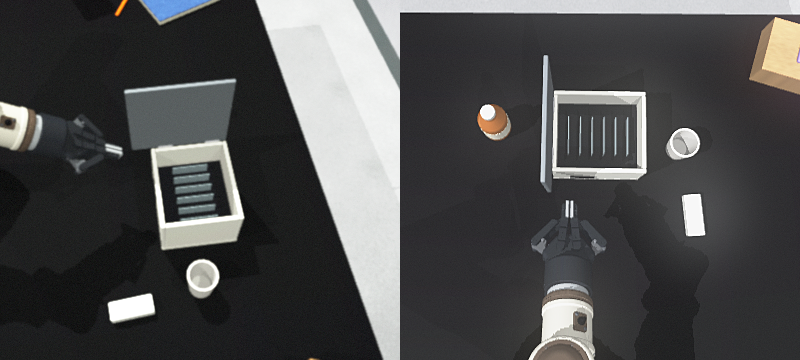

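The top view shows the hand in front of the lid at about (570,205), fingers shut and tilted 55°, nothing touching. Joint 6 is against its limit, so I'll give the tool a half turn about its own axis.

Call:
{"method": "servo_tool", "body": {
  "steps": [
    [0,0,0,0.098,0,-0.07,1],
    [0,0,0,0.197,0,-0.138,1],
    [0,0,0,0.295,0,-0.206,1],
    [0,0,0,0.393,0,-0.275,1],
    [0,0,0,0.491,0,-0.344,1]
  ]
}}

```text
clock: 3.95
tool_pos: [511.2, -18.2, 169.0]
orientation: [[0.341, 0.464, 0.817], [0.817, -0.577, -0.013], [0.465, 0.672, -0.576]]
contact_force: [0.0, 0.2, -0.6]
opening: 0.002
```

Run:
```python
from h import *
np.set_printoptions(precision=3,suppress=True)
o=ctrl.observe()
for k in("clock","qpos","tool_pos","orientation","contact_force"):print(k,np.array(o[k]))
```

```text
clock 3.95
qpos [-0.53  -0.57   2.611  1.127  0.461 -2.363]
tool_pos [511.215 -18.173 169.038]
orientation [[ 0.341  0.464  0.817]
 [ 0.817 -0.577 -0.013]
 [ 0.465  0.672 -0.576]]
contact_force [ 0.014  0.158 -0.582]
```

Call:
{"method": "servo_tool", "body": {
  "steps": [
    [4,-8,-4,0.1,0,-0.07,1],
    [8,-16,-8,0.2,0,-0.14,1],
    [12,-24,-12,0.3,0,-0.21,1],
    [16,-32,-16,0.4,0,-0.28,1],
    [18,-40,-20,0.5,0,-0.35,1]
  ]
}}

```text
clock: 4.37
tool_pos: [529.7, -58.8, 149.1]
orientation: [[0.548, 0.192, 0.814], [0.339, -0.941, -0.007], [0.764, 0.28, -0.581]]
contact_force: [-0.3, 0.7, -0.1]
opening: 0.001
```

Call:
{"method": "servo_tool", "body": {
  "steps": [
    [4,-8,-8,0.1,0,-0.07,1],
    [8,-16,-16,0.2,0,-0.14,1],
    [12,-24,-24,0.3,0,-0.21,1],
    [16,-32,-32,0.4,0,-0.28,1],
    [18,-40,-40,0.5,0,-0.35,1]
  ]
}}

```text
clock: 4.78
tool_pos: [547.9, -99.1, 108.9]
orientation: [[0.562, -0.151, 0.813], [-0.261, -0.965, 0.001], [0.785, -0.213, -0.582]]
contact_force: [0.6, -0.4, 1.0]
opening: -0.004
```

Call:
{"method": "servo_tool", "body": {
  "steps": [
    [0,0,0,0.1,0,-0.07,1],
    [0,0,0,0.2,0,-0.14,1],
    [0,0,0,0.3,0,-0.21,1],
    [0,0,0,0.4,0,-0.28,1],
    [0,0,0,0.5,0,-0.35,1]
  ]
}}

```text
clock: 5.2
tool_pos: [547.6, -98.6, 109.2]
orientation: [[0.377, -0.44, 0.815], [-0.767, -0.641, 0.009], [0.519, -0.629, -0.579]]
contact_force: [0.2, 1.0, -0.5]
opening: 0.001
```

Run:
```python
from h import *
from scipy.spatial.transform import Rotation as Ro
np.set_printoptions(precision=3,suppress=True)
o=ctrl.observe()
for k in("clock","qpos","tool_pos","orientation","contact_force"):print(k,np.array(o[k]))
R=np.array(o["orientation"])
for a in(0.9,1.0,1.1):
    T=np.array([[0,-np.cos(a),np.sin(a)],[-1,0,0],[0,-np.sin(a),-np.cos(a)]])
    print(a,Ro.from_matrix(T@R.T).as_rotvec())
```

```text
clock 5.2
qpos [-0.717 -0.127  2.465  1.579  0.574 -1.177]
tool_pos [547.567 -98.648 109.162]
orientation [[ 0.377 -0.44   0.815]
 [-0.767 -0.641  0.009]
 [ 0.519 -0.629 -0.579]]
contact_force [ 0.216  0.98  -0.487]
0.9 [ 0.552  0.054 -0.425]
1.0 [ 0.572 -0.042 -0.397]
1.1 [ 0.592 -0.138 -0.369]
```

Call:
{"method": "servo_tool", "body": {
  "steps": [
    [1,3,12,0.098,-0.023,-0.061,1],
    [2,6,24,0.197,-0.046,-0.123,1],
    [3,10,36,0.296,-0.069,-0.184,1],
    [4,15,50,0.395,-0.092,-0.246,1],
    [5,20,60,0.493,-0.115,-0.308,1]
  ]
}}

```text
clock: 5.62
tool_pos: [552.6, -78.6, 170.5]
orientation: [[0.063, -0.468, 0.882], [-0.993, -0.116, 0.009], [0.098, -0.876, -0.472]]
contact_force: [-0.2, -0.3, -0.6]
opening: 0.002
```

Call:
{"method": "servo_tool", "body": {
  "steps": [
    [0,4,8,0.099,-0.023,-0.061,1],
    [0,4,8,0.099,-0.023,-0.061,1],
    [0,4,8,0.099,-0.023,-0.061,1],
    [0,4,8,0.099,-0.023,-0.061,1],
    [0,4,8,0.099,-0.023,-0.061,1]
  ]
}}

```text
clock: 6.03
tool_pos: [551.7, -74.6, 175.1]
orientation: [[0.004, -0.456, 0.89], [-1.0, -0.005, 0.002], [0.003, -0.89, -0.456]]
contact_force: [0.3, -0.1, 0.1]
opening: -0.0
```

```bash
cat > st.py <<'E'
from h import *
from scipy.spatial.transform import Rotation as Ro
np.set_printoptions(precision=3,suppress=True)
o=ctrl.observe()
for k in("clock","qpos","tool_pos","orientation","contact_force"):print(k,np.array(o[k]))
R=np.array(o["orientation"]);a=1.1
T=np.array([[0,-np.cos(a),np.sin(a)],[-1,0,0],[0,-np.sin(a),-np.cos(a)]])
print("to a=1.1",Ro.from_matrix(T@R.T).as_rotvec())
E
python3 st.py
```

```text
clock 6.0333
qpos [-0.689 -0.325  2.538  1.651  0.606 -0.462]
tool_pos [551.714 -74.598 175.133]
orientation [[ 0.004 -0.456  0.89 ]
 [-1.    -0.005  0.002]
 [ 0.003 -0.89  -0.456]]
contact_force [ 0.312 -0.122  0.089]
to a=1.1 [ 0.003 -0.002 -0.004]
```

Call:
{"method": "servo_tool", "body": {
  "steps": [
    [-22,0,0,0,0,0,1],
    [-42,8,5,0,0,0,1],
    [-42,33,15,0,0,0,1],
    [-42,58,30,0,0,0,1],
    [-42,83,40,0,0,0,1]
  ]
}}

```text
clock: 6.45
tool_pos: [509.6, 7.6, 216.4]
orientation: [[-0.001, -0.454, 0.891], [-1.0, -0.002, -0.002], [0.002, -0.891, -0.454]]
contact_force: [0.7, -0.1, -0.4]
opening: -0.0
```

```bash
python3 st.py
```

```text
clock 6.45
qpos [-0.495 -0.763  2.682  1.21   0.468  0.158]
tool_pos [509.58    7.608 216.404]
orientation [[-0.001 -0.454  0.891]
 [-1.    -0.002 -0.002]
 [ 0.002 -0.891 -0.454]]
contact_force [ 0.656 -0.078 -0.384]
to a=1.1 [ 0.002 -0.     0.001]
```

Call:
{"method": "servo_tool", "body": {
  "steps": [
    [6,12,0,0,0,0,1],
    [8,25,0,0,0,0,1],
    [8,38,0,0,0,0,1],
    [8,48,0,0,0,0,1],
    [8,48,0,0,0,0,1]
  ]
}}

```text
clock: 6.87
tool_pos: [517.3, 58.6, 214.3]
orientation: [[0.007, -0.457, 0.889], [-1.0, -0.004, 0.006], [0.001, -0.889, -0.457]]
contact_force: [-0.5, 1.5, -0.7]
opening: 0.005
```

```bash
python3 st.py
```

```text
clock 6.8667
qpos [-0.268 -0.658  2.636  1.247  0.258  0.204]
tool_pos [517.321  58.573 214.275]
orientation [[ 0.007 -0.457  0.889]
 [-1.    -0.004  0.006]
 [ 0.001 -0.889 -0.457]]
contact_force [-0.483  1.504 -0.748]
to a=1.1 [ 0.001 -0.004 -0.007]
```

Call:
{"method": "servo_tool", "body": {
  "steps": [
    [15,-2,2,0,0,0,1],
    [28,-4,4,0,0,0,1],
    [36,-6,6,0,0,0,1],
    [36,-6,6,0,0,0,1],
    [36,-6,6,0,0,0,1]
  ]
}}

```text
clock: 7.28
tool_pos: [553.6, 49.9, 220.6]
orientation: [[0.003, -0.456, 0.89], [-1.0, -0.002, 0.002], [0.001, -0.89, -0.456]]
contact_force: [0.0, 0.2, -0.7]
opening: -0.0
```

```bash
python3 st.py
python3 - <<'E'
from h import *
a=ctrl.grab_frame("side");b=ctrl.grab_frame("top")
cv2.imwrite("pics/p3.png",np.hstack([cv2.resize(x,None,fx=2,fy=2) for x in (a[120:320,150:350],b[120:320,180:380])]))
E
```

```text
clock 7.2833
qpos [-0.259 -0.487  2.531  1.506  0.232 -0.056]
tool_pos [553.637  49.932 220.581]
orientation [[ 0.003 -0.456  0.89 ]
 [-1.    -0.002  0.002]
 [ 0.001 -0.89  -0.456]]
contact_force [ 0.012  0.159 -0.731]
to a=1.1 [ 0.001 -0.003 -0.003]
```

View pics/p3.png

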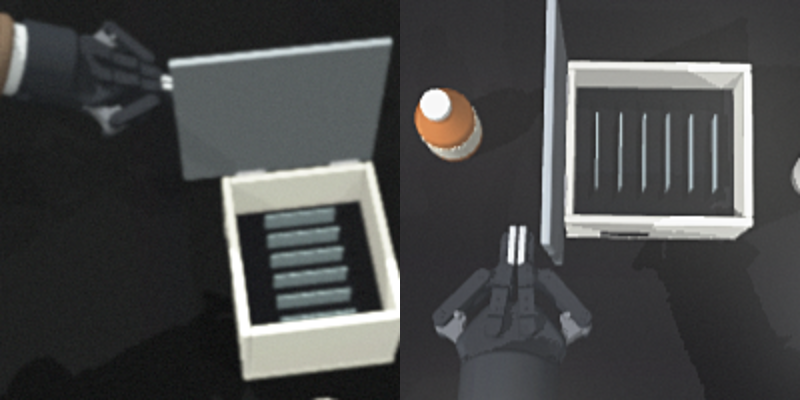

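The fingers are left of the upright lid and overlap its front edge by about 20 mm (tips at (517,230) in the right half). The knuckles are well in front of the lid. Now a partial push, then I'll measure the lid angle.

Call:
{"method": "servo_tool", "body": {
  "steps": [
    [1,-8,0,0,0,0,1],
    [2,-15,0,0,0,0,1],
    [2,-20,0,0,0,0,1],
    [2,-25,0,0,0,0,1],
    [2,-30,0,0,0,0,1]
  ]
}}

```text
clock: 7.8
tool_pos: [555.1, 20.6, 220.4]
orientation: [[0.004, -0.456, 0.89], [-1.0, -0.002, 0.003], [0.0, -0.89, -0.456]]
contact_force: [0.1, 2.0, -0.2]
opening: 0.004
```

```bash
cat > ang.py <<'E'
from fit import *
def ang(t0,show=False):
    masks={}
    for c in("top",):
        ctrl.grab_frame(c)
        b=ctrl.cut_out("chamber",c)
        if b: masks[c,"all"]=max(b,key=lambda x:x["pixels"].sum())["pixels"].astype(float)
    ctrl.grab_frame("side"); l=ctrl.tip_of("lip_edge","side")
    if masks:
        best=min((np.abs(np.maximum(hull(M["top"],place(BOX,P)),hull(M["top"],lidpts(LID,P)))-masks["top","all"]).sum(),t) for t in np.arange(t0-.5,t0+.3,.02) for P in [[652.6,-73.4,-.01,t]])
        print("theta mask",best)
    if l:
        q=l[0]["centre"]; e=[(np.linalg.norm(proj(M["side"],lidpts(np.array([[-120,-92.,0],[-120,-120,0]]),[652.6,-73.4,-.01,t]))-q,axis=1),t) for t in np.arange(0,1.8,.02)]
        for i in(0,1): b=min(e,key=lambda x:x[0][i]);print("lip pt",i,round(b[1],2),b[0][i],l[0]["confidence"])
E
python3 st.py; python3 -c "
from ang import *
ang(1.45)"
```

```text
clock 7.8
qpos [-0.367 -0.497  2.537  1.473  0.33  -0.072]
tool_pos [555.138  20.557 220.385]
orientation [[ 0.004 -0.456  0.89 ]
 [-1.    -0.002  0.003]
 [ 0.    -0.89  -0.456]]
contact_force [ 0.087  1.965 -0.166]
to a=1.1 [ 0.    -0.003 -0.004]
theta mask (np.float64(433.16078431372546), np.float64(1.4100000000000004))
lip pt 0 1.56 0.3936853532156413 0.86
lip pt 1 1.4 0.3884148356238335 0.86
```

Call:
{"method": "servo_tool", "body": {
  "steps": [
    [0,-6,0,0,0,0,1],
    [0,-12,0,0,0,0,1],
    [0,-18,0,0,0,0,1],
    [-20,-14,0,0,0,0,1],
    [-42,-14,0,0,0,0,1]
  ]
}}

```text
clock: 8.42
tool_pos: [513.4, 5.9, 220.0]
orientation: [[0.002, -0.459, 0.888], [-1.0, -0.0, 0.002], [-0.001, -0.889, -0.459]]
contact_force: [-0.7, 0.3, 1.3]
opening: -0.001
```

```bash
python3 st.py; python3 -c "
from ang import *
ang(1.3);ang(1.2);print(ctrl.observe()['clock'])"
```

```text
clock 8.4167
qpos [-0.496 -0.746  2.663  1.198  0.474  0.171]
tool_pos [513.362   5.896 219.956]
orientation [[ 0.002 -0.459  0.888]
 [-1.    -0.     0.002]
 [-0.001 -0.889 -0.459]]
contact_force [-0.749  0.323  1.252]
to a=1.1 [-0.001 -0.006 -0.002]
theta mask (np.float64(214.2235294117647), np.float64(1.2000000000000004))
lip pt 0 1.26 1.955218627422453 0.83
lip pt 1 1.2 2.188725259461584 0.83
theta mask (np.float64(240.55686274509804), np.float64(1.1800000000000004))
lip pt 0 1.18 0.510126868441032 0.68
lip pt 1 1.14 0.4347101639883812 0.68
8.8167
```

Call:
{"method": "servo_tool", "body": {
  "steps": [
    [0,-24,-12,0,0,0,1],
    [0,-48,-25,0,0,0,1],
    [0,-72,-38,0,0,0,1],
    [8,-85,-46,0,0,0,1],
    [38,-86,-46,0,0,0,1]
  ]
}}

```text
clock: 9.23
tool_pos: [549.9, -83.7, 171.1]
orientation: [[-0.006, -0.46, 0.888], [-1.0, 0.004, -0.005], [-0.002, -0.888, -0.46]]
contact_force: [0.0, -0.6, 2.1]
opening: 0.002
```

```bash
python3 st.py; python3 -c "
from ang import *
ang(1.0);print(ctrl.observe()['clock'])"
```

```text
clock 9.2333
qpos [-0.712 -0.312  2.536  1.649  0.616 -0.468]
tool_pos [549.946 -83.715 171.081]
orientation [[-0.006 -0.46   0.888]
 [-1.     0.004 -0.005]
 [-0.002 -0.888 -0.46 ]]
contact_force [ 0.027 -0.555  2.091]
to a=1.1 [-0.002 -0.008  0.006]
theta mask (np.float64(303.8666666666667), np.float64(1.0800000000000005))
lip pt 0 1.06 1.3550087207445933 0.73
lip pt 1 1.06 1.6787044134293587 0.73
9.4333
```

Call:
{"method": "servo_tool", "body": {
  "steps": [
    [2,0,0,0,0,0,1],
    [2,0,0,0,0,0,1],
    [2,0,0,0,0,0,1],
    [2,0,0,0,0,0,1],
    [2,0,0,0,0,0,1]
  ]
}}

```text
clock: 9.85
tool_pos: [553.5, -79.3, 175.8]
orientation: [[0.003, -0.454, 0.891], [-1.0, -0.003, 0.002], [0.002, -0.891, -0.454]]
contact_force: [-0.4, 0.9, 0.4]
opening: 0.0
```

```bash
python3 st.py; python3 -c "
from ang import *
ang(1.0);print(ctrl.observe()['clock'])"
```

```text
clock 9.85
qpos [-0.699 -0.314  2.53   1.651  0.614 -0.467]
tool_pos [553.529 -79.315 175.759]
orientation [[ 0.003 -0.454  0.891]
 [-1.    -0.003  0.002]
 [ 0.002 -0.891 -0.454]]
contact_force [-0.4    0.863  0.387]
to a=1.1 [ 0.002 -0.001 -0.003]
theta mask (np.float64(275.26666666666665), np.float64(0.9000000000000004))
lip pt 0 0.8 2.9159520963353964 0.94
lip pt 1 0.86 2.699966681935298 0.94
10.05
```

Call:
{"method": "servo_tool", "body": {
  "steps": [
    [0,0,0,0,0,0,1],
    [0,0,0,0,0,0,1],
    [0,0,0,0,0,0,1],
    [0,0,0,0,0,0,1],
    [0,0,0,0,0,0,1]
  ]
}}

```text
clock: 10.47
tool_pos: [553.4, -79.5, 174.6]
orientation: [[0.003, -0.456, 0.89], [-1.0, -0.002, 0.002], [0.001, -0.89, -0.456]]
contact_force: [1.5, -1.7, -0.8]
opening: -0.001
```

```bash
python3 st.py
python3 - <<'E'
from ang import *
ang(.8);print(ctrl.observe()['clock'])
a=ctrl.grab_frame("side");b=ctrl.grab_frame("top")
cv2.imwrite("pics/p4.png",np.hstack([cv2.resize(x,None,fx=2,fy=2) for x in (a[120:320,150:350],b[120:320,180:380])]))
for i in range(6): print(np.array(ctrl.observe()["contact_force"])); ctrl.grab_frame("top")
E
```

```text
clock 10.4667
qpos [-0.699 -0.311  2.529  1.651  0.614 -0.467]
tool_pos [553.426 -79.526 174.569]
orientation [[ 0.003 -0.456  0.89 ]
 [-1.    -0.002  0.002]
 [ 0.001 -0.89  -0.456]]
contact_force [ 1.517 -1.684 -0.785]
to a=1.1 [ 0.001 -0.003 -0.003]
theta mask (np.float64(339.24313725490197), np.float64(0.7200000000000004))
lip pt 0 0.66 1.4796084189340775 0.57
lip pt 1 0.74 1.7894269257638473 0.57
10.6667
[-0.01936903 -1.29235428 -2.30618833]
[ 0.70163409 -1.11734132 -1.78341748]
[-0.69380974 -1.457616   -2.76492101]
[ 0.77881253 -2.02710464 -1.57979983]
[ 0.28194805 -2.11391245 -2.84669224]
[-0.00892123 -1.73642155 -2.06360924]
```

View pics/p4.png

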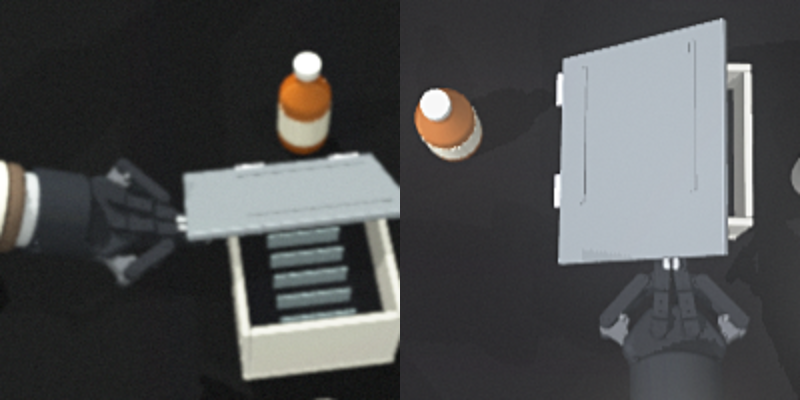

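Caught: the lid's front edge rests on the fingertips at about (672,262) at roughly 0.73 rad with 2 to 3 N on them, and the hand body is clear. Now I'll lower it along the arc at about 0.24 rad/s.

Call:
{"method": "servo_tool", "body": {
  "steps": [
    [0,-1.2,-1.5,0,0,0,1],
    [0,-2.6,-3.3,0,0,0,1],
    [0,-4,-5.2,0,0,0,1],
    [0,-5.5,-7.1,0,0,0,1],
    [0,-7,-9,0,0,0,1]
  ]
}}

```text
clock: 11.48
tool_pos: [553.6, -86.5, 165.7]
orientation: [[0.003, -0.456, 0.89], [-1.0, -0.002, 0.003], [0.0, -0.89, -0.456]]
contact_force: [-0.0, -0.4, -0.2]
opening: -0.003
```

Call:
{"method": "servo_tool", "body": {
  "steps": [
    [0,-1.2,-1.9,0,0,0,1],
    [0,-2.4,-3.8,0,0,0,1],
    [0,-3.7,-5.7,0,0,0,1],
    [0,-5,-7.6,0,0,0,1],
    [0,-6.2,-9.5,0,0,0,1]
  ]
}}

```text
clock: 11.9
tool_pos: [553.5, -92.6, 156.1]
orientation: [[0.003, -0.456, 0.89], [-1.0, -0.002, 0.003], [0.001, -0.89, -0.456]]
contact_force: [0.2, -0.2, -0.7]
opening: -0.001
```

Call:
{"method": "servo_tool", "body": {
  "steps": [
    [0,-1,-2,0,0,0,1],
    [0,-2,-4,0,0,0,1],
    [0,-3,-6,0,0,0,1],
    [0,-4,-8,0,0,0,1],
    [0,-5,-10,0,0,0,1]
  ]
}}

```text
clock: 12.32
tool_pos: [553.5, -97.6, 146.1]
orientation: [[0.003, -0.456, 0.89], [-1.0, -0.002, 0.003], [0.001, -0.89, -0.456]]
contact_force: [0.1, -1.1, -0.7]
opening: 0.003
```

```bash
python3 st.py; python3 -c "
from ang import *
ang(.5);print(ctrl.observe()['clock'])
for i in range(4): print(np.array(ctrl.observe()['contact_force'])); ctrl.grab_frame('top')"
```

```text
clock 12.3167
qpos [-0.75  -0.184  2.514  1.76   0.668 -0.643]
tool_pos [553.535 -97.608 146.128]
orientation [[ 0.003 -0.456  0.89 ]
 [-1.    -0.002  0.003]
 [ 0.001 -0.89  -0.456]]
contact_force [ 0.15  -1.136 -0.749]
to a=1.1 [ 0.001 -0.003 -0.003]
theta mask (np.float64(295.6549019607843), np.float64(0.42))
lip pt 0 0.02 0.8245133995129728 0.88
lip pt 1 0.36 0.5106415699823703 0.88
12.5167
[ 0.00693328 -1.75841212 -2.58224465]
[ 1.40271237 -1.50890567 -2.54452142]
[ 0.2906018  -1.93720663 -3.17241616]
[-0.67895222 -0.46874329 -3.23714985]
```

Call:
{"method": "servo_tool", "body": {
  "steps": [
    [0,-0.8,-1.9,0,0,0,1],
    [0,-1.6,-4,0,0,0,1],
    [0,-2.4,-6,0,0,0,1],
    [0,-3.2,-8,0,0,0,1],
    [0,-4,-10,0,0,0,1]
  ]
}}

```text
clock: 13.13
tool_pos: [553.6, -101.6, 136.1]
orientation: [[0.003, -0.456, 0.89], [-1.0, -0.002, 0.003], [0.0, -0.89, -0.456]]
contact_force: [-0.0, -0.0, -1.5]
opening: 0.001
```

Call:
{"method": "servo_tool", "body": {
  "steps": [
    [0,-0.6,-2,0,0,0,1],
    [0,-1.2,-4,0,0,0,1],
    [0,-1.8,-6,0,0,0,1],
    [0,-2.4,-8,0,0,0,1],
    [0,-3,-10,0,0,0,1]
  ]
}}

```text
clock: 13.55
tool_pos: [553.5, -104.5, 126.1]
orientation: [[0.003, -0.456, 0.89], [-1.0, -0.002, 0.003], [0.0, -0.89, -0.456]]
contact_force: [-1.1, -1.4, -2.1]
opening: 0.001
```

Call:
{"method": "servo_tool", "body": {
  "steps": [
    [0,-0.4,-1.6,0,0,0,1],
    [0,-0.8,-3.2,0,0,0,1],
    [0,-1.2,-4.8,0,0,0,1],
    [0,-1.6,-6.4,0,0,0,1],
    [0,-2,-8,0,0,0,1]
  ]
}}

```text
clock: 13.97
tool_pos: [553.5, -106.4, 118.1]
orientation: [[0.003, -0.456, 0.89], [-1.0, -0.002, 0.003], [0.001, -0.89, -0.456]]
contact_force: [-0.7, 0.7, -2.6]
opening: 0.002
```

```bash
python3 st.py; python3 -c "
from ang import *
ang(.3);print(ctrl.observe()['clock'])
for i in range(4): print(np.array(ctrl.observe()['contact_force'])); ctrl.grab_frame('top')"
```

```text
clock 13.9667
qpos [-0.773 -0.063  2.498  1.861  0.709 -0.797]
tool_pos [ 553.505 -106.402  118.139]
orientation [[ 0.003 -0.456  0.89 ]
 [-1.    -0.002  0.003]
 [ 0.001 -0.89  -0.456]]
contact_force [-0.66   0.749 -2.561]
to a=1.1 [ 0.001 -0.003 -0.003]
theta mask (np.float64(305.26666666666665), np.float64(0.1599999999999998))
lip pt 0 0.0 7.347743085986331 0.74
lip pt 1 0.18 2.428392272874934 0.74
14.1667
[ 0.09320906  0.6501573  -2.89702439]
[ 0.40148465 -0.45373714 -2.8014264 ]
[ 0.79024787  0.03615584 -2.09311521]
[ 0.00834283 -0.20326874 -3.62562575]
```

Call:
{"method": "servo_tool", "body": {
  "steps": [
    [0,0,-1.2,0,0,0,1],
    [0,0,-2.4,0,0,0,1],
    [0,0,-3.6,0,0,0,1],
    [0,0,-4.8,0,0,0,1],
    [0,-0.5,-6,0,0,0,1]
  ]
}}

```text
clock: 14.78
tool_pos: [553.6, -107.2, 112.4]
orientation: [[0.003, -0.456, 0.89], [-1.0, -0.002, 0.002], [0.001, -0.89, -0.456]]
contact_force: [-2.5, -0.3, -2.3]
opening: 0.003
```

Call:
{"method": "servo_tool", "body": {
  "steps": [
    [0,0,-1.2,0,0,0,1],
    [0,0,-2.4,0,0,0,1],
    [0,0,-3.6,0,0,0,1],
    [0,0,-4.8,0,0,0,1],
    [0,-0.5,-6,0,0,0,1]
  ]
}}

```text
clock: 15.2
tool_pos: [553.6, -107.5, 106.4]
orientation: [[0.003, -0.456, 0.89], [-1.0, -0.002, 0.003], [0.001, -0.89, -0.456]]
contact_force: [-0.7, -0.2, -2.2]
opening: -0.001
```

Call:
{"method": "servo_tool", "body": {
  "steps": [
    [0,0,-1.2,0,0,0,1],
    [0,0,-2.4,0,0,0,1],
    [0,0,-3.6,0,0,0,1],
    [0,0,-4.8,0,0,0,1],
    [0,-0.5,-6,0,0,0,1]
  ]
}}

```text
clock: 15.62
tool_pos: [553.6, -107.8, 100.3]
orientation: [[0.004, -0.456, 0.89], [-1.0, -0.002, 0.003], [0.001, -0.89, -0.456]]
contact_force: [-0.0, 0.0, -1.5]
opening: 0.001
```

```bash
python3 st.py; python3 -c "
from ang import *
ang(.1);print(ctrl.observe()['clock'])
for i in range(6): print(np.array(ctrl.observe()['contact_force'])); ctrl.grab_frame('top')"
```

```text
clock 15.6167
qpos [-0.777  0.012  2.488  1.928  0.732 -0.889]
tool_pos [ 553.57  -107.819  100.284]
orientation [[ 0.004 -0.456  0.89 ]
 [-1.    -0.002  0.003]
 [ 0.001 -0.89  -0.456]]
contact_force [-0.027  0.038 -1.481]
to a=1.1 [ 0.001 -0.002 -0.004]
theta mask (np.float64(335.74901960784314), np.float64(0.04000000000000037))
lip pt 0 0.0 17.60833462993344 0.8
lip pt 1 0.0 5.308332353223187 0.8
15.8167
[ 0.56067418  1.30218745 -3.34787766]
[ 0.89128679 -0.20903133 -4.0147201 ]
[ 0.07394076 -1.07611455 -3.18997334]
[ 0.92661623  0.46903989 -3.57198655]
[ 0.26129661  0.38755852 -3.95741487]
[-0.66109397  0.49413323 -4.06886044]
```

Still carrying about 3.7 N at about 0.03 rad. I'll lower further at the same slow pace.

Call:
{"method": "servo_tool", "body": {
  "steps": [
    [0,0,-1.2,0,0,0,1],
    [0,0,-2.4,0,0,0,1],
    [0,0,-3.6,0,0,0,1],
    [0,0,-4.8,0,0,0,1],
    [0,0,-6,0,0,0,1]
  ]
}}

```text
clock: 16.53
tool_pos: [554.1, -108.5, 95.0]
orientation: [[0.003, -0.454, 0.891], [-1.0, -0.002, 0.002], [0.001, -0.891, -0.454]]
contact_force: [-0.3, -0.1, -0.2]
opening: 0.001
```

```bash
python3 -c "
from ang import *
ang(.1)
for i in range(8): o=ctrl.observe();print(o['clock'],o['tool_pos'][2],np.array(o['contact_force'])); ctrl.grab_frame('top')"
```

```text
theta mask (np.float64(350.4078431372549), np.float64(3.3306690738754696e-16))
lip pt 0 0.0 13.918662843240261 0.62
lip pt 1 0.0 3.8696028239001916 0.62
16.7333 94.65641869885998 [-0.2555172  -0.17557606  0.35725645]
16.7833 94.6322335466244 [ 0.30493723  0.32463212 -0.61445716]
16.8333 94.59297612554394 [ 0.42967446  0.27521775 -0.0216978 ]
16.8833 94.53332835453284 [-0.09181539 -0.61427953  0.6055502 ]
16.9333 94.53029555437837 [ 0.70982052 -0.79557955  0.13135468]
16.9833 94.5002968065444 [ 0.15676698 -0.37402228  0.30660511]
17.0333 94.47254459312673 [-0.00374212  0.60930902 -0.17011096]
17.0833 94.42363179338983 [ 0.55800219 -0.05739395 -0.06214335]
```

The force is gone, so the lid rests on the box. I'll drop a little and withdraw.

Call:
{"method": "servo_tool", "body": {
  "steps": [
    [0,0,-4,0,0,0,1],
    [0,0,-9,0,0,0,1],
    [-12,0,-10,0,0,0,1],
    [-32,0,-10,0,0,0,1],
    [-55,0,-5,0,0,0,1]
  ]
}}

```text
clock: 17.55
tool_pos: [498.0, -107.1, 88.2]
orientation: [[0.005, -0.457, 0.889], [-1.0, -0.001, 0.005], [-0.001, -0.889, -0.457]]
contact_force: [0.1, -0.6, -0.4]
opening: 0.001
```

Call:
{"method": "servo_tool", "body": {
  "steps": [
    [-10,0,5,0,0,0,1],
    [-20,0,10,0,0,0,1],
    [-25,0,15,0,0,0,1],
    [-25,0,15,0,0,0,1],
    [-25,0,15,0,0,0,1]
  ]
}}

```text
clock: 17.97
tool_pos: [477.2, -110.3, 103.4]
orientation: [[0.004, -0.456, 0.89], [-1.0, -0.002, 0.003], [0.0, -0.89, -0.456]]
contact_force: [-0.2, 0.3, -0.2]
opening: 0.001
```

```bash
python3 st.py
python3 - <<'E'
from ang import *
ang(.1)
a=ctrl.grab_frame("side");b=ctrl.grab_frame("top")
for n in("jar","mailer","bottle"):
    for c in("side","top"):
        r=ctrl.tip_of(n,c)
        if r: print(n,c,np.round(r[0]["centre"],1),r[0]["confidence"])
cv2.imwrite("pics/p5.png",np.hstack([a[60:,110:510],b[60:,110:510]]))
E
```

```text
clock 17.9667
qpos [-1.035 -0.25   2.696  1.641  0.877 -0.77 ]
tool_pos [ 477.249 -110.285  103.38 ]
orientation [[ 0.004 -0.456  0.89 ]
 [-1.    -0.002  0.003]
 [ 0.    -0.89  -0.456]]
contact_force [-0.203  0.337 -0.196]
to a=1.1 [ 0.    -0.003 -0.004]
theta mask (np.float64(332.93333333333334), np.float64(0.02000000000000035))
lip pt 0 0.0 14.40397237227851 0.59
lip pt 1 0.0 3.5116253812043676 0.59
jar side [308.5 345.2] 0.65
jar top [387.  207.8] 0.85
mailer side [240.5 370.5] 0.91
mailer top [400.4 275.7] 0.75
bottle side [299.9 189.3] 0.88
bottle top [209.9 188.4] 0.62
```

View pics/p5.png

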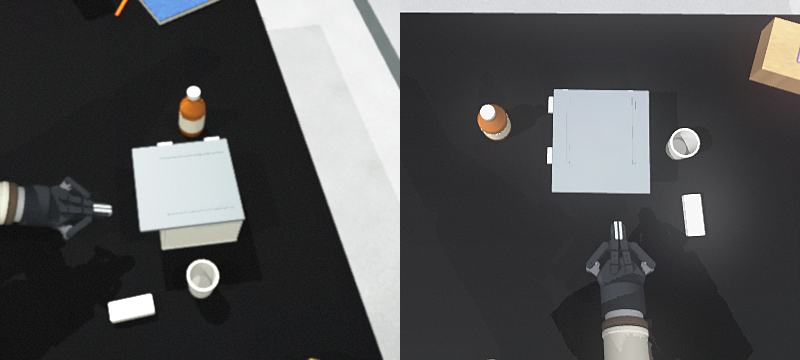

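The lid lies flat on the box. The hand is clear, about 55 mm in front of the lip at (617,225), and the bottle, jar and mailer are where they were. I'm handing in.

```bash
python3 -c "
from bench import ctrl
print(ctrl.sign_off())"
```

```text
the job is handed in; nothing more can be done
None
```

The lid is shut and the job is handed in. `sign_off` gives no verdict, so I can't confirm it passed.

- **Tipping:** I pushed the lid with the outside of the shut fingers from about 1.58 to about 1.2 rad. It then fell by itself at roughly 0.2–0.3 rad/s, judged from the camera.
- **Catch:** I brought the fingers round the front and caught the lip at about 0.73 rad. The fingertips carried 2–3 N, and the hand body was clear in the picture.
- **Lowering:** I lowered it along the arc at about 0.24 rad/s, then at about 0.13 rad/s for the last 0.17 rad. The load dropped to zero when the lid came to rest, and I withdrew the fingers.

**Last checks, at about 18 s of the 48 s:**
- **Lid:** it looks flat in both views. The angle estimates were 0.00–0.02 rad, good to only a few hundredths. The lip point in the side view was 3.5 px off the fully shut model.
- **Hand:** it stands about 55 mm in front of the lip, with no contact force beyond noise.
- **Bottle, jar and mailer:** they look unmoved in the final picture. Repeat detections agreed within about 2 px, except the jar in the side view, which was about 5 px off with lower confidence. The first pictures had no side-view fix on the bottle to compare with.

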